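# Feed a tile to the stop and stamp it

## Task

On the tile marking jig, take the crank handle of the handwheel and wind it clockwise (seen from above) until the tile carriage is up against the end stop. Then press the stamp's plunger head all the way down to mark the tile, let it spring back up, and leave the jig alone with the carriage still at the stop. Do not stamp before the carriage is at the stop, and do not disturb the bucket, kiln prop, jar or brush.

Things in the scene. Friction and masses are not known exactly. Their poses are not given: they have to be found in the camera images.
- jig: grey cast jig fixed to the table, base plate 170 x 410 x 20 mm; origin on the table under its middle, y axis the long way. Handwheel at y = -130 mm; end stop, a block 75 mm high with two studs, at the +y end, carriage on steel ways between them; the stamp hangs over the tile at y = +95 mm on an arm (top 120 mm above the table) from a column on the -x side
- wheel_centre (a point): point on the handwheel's vertical axis at the top of its hub, 133 mm above the table. The wheel is dark steel, lies flat, 152 mm across, rim top 128 mm above the table
- crank_grip (a point): the point to grip on the crank handle, 160 mm above the table and 62 mm from the wheel's axis; it goes round with the wheel. The handle is an upright dark wooden knob, 18 to 26 mm in diameter, from 130 to 186 mm above the table, that spins freely on its pin, so the gripper need not turn as it goes round
- handwheel (a joint): angle of the handwheel in rad, growing clockwise seen from above, 0 to 11.78; at 11.78 the carriage is at the stop and the wheel turns no further. One turn feeds the carriage 24 mm; starts are 0.9 to 1.9 turns short. It stays where it is left; turning takes 2 to 3 N at the handle
- carriage (a joint): travel of the carriage in m towards the jig's +y, 0 to 0.045; 0.045 = touching the stop. The carriage is an aluminium slab 130 x 110 mm with a white tile 100 x 100 x 10 mm held in two clips; it moves only with the handwheel
- carriage_edge (a point): middle of the carriage's leading (+y) edge, 49 mm above the table
- stop_face (a point): middle between the faces of the end stop's two studs, 49 mm above the table; the carriage edge meets it when fully wound
- plunger_head (a point): centre of the top of the stamp's plunger head, a round dark steel button 48 mm in diameter and 20 mm thick, 155 mm above the table when up, at the jig's y = +95 mm
- plunger (a joint): how far the plunger is pressed down in m, 0 (up, where the spring returns it) to 0.015 (at its stop, stamp pad on the tile); starts to move at 4 N, fully down at about 9 N
- bucket: loose red bucket, 170 mm across, 150 mm high, left of the jig; origin under its middle
- kiln_prop: loose pale ceramic kiln prop, an upside-down U, 120 x 160 x 70 mm, right of the jig; origin under its middle
- jar: loose ceramic jar with steel lid, 70 mm across, 110 mm high, beyond the jig; origin under its middle
- brush: loose brush, 190 mm long, lying beyond the jig; origin under its middle

How it is judged:
On the way, in this order (a step that is already met when the one before it is completed fails the run):
1. the carriage is wound up to the end stop (within 2 mm of touching) (value of joint carriage above 0.043 m), for 0.2 s.
2. the plunger head is pressed fully down, within 2 mm of its stop, and held there for 0.2 s (value of joint plunger above 0.013 m and value of joint carriage above 0.043 m), for 0.2 s.
At the end, for the whole second after the job is handed in: The carriage is at the end stop, within 2 mm of touching, and the plunger has been stamped and is back up (within 3 mm of its rest); the robot touches nothing (value of joint carriage above 0.043 m and value of joint plunger below 0.003 m).
It fails at once if the plunger is pressed down more than 6 mm while the carriage is more than 2 mm short of the stop (value of joint plunger above 0.006 m and value of joint carriage below 0.043 m).
It fails at once if the bucket, kiln prop, jar or brush is moved more than 30 mm (distance of any of bucket, kiln_prop, jar, brush from where it was at the start of the episode above 0.03 m).
It also fails if it takes over 58 s, if anything falls off the work surface, if the arm or the gripper's body presses on something with over 40 N, if the wrist force passes 120 N, or if a joint passes its speed limit or range.

## Robot

A 7-joint arm with a two-finger parallel gripper is mounted at the origin on the work surface. World frame = base frame: x ahead of the robot, y to its left, z up, the work surface at z = 0. Lengths are in m, angles in rad, forces in N, time in s.
With the tool pointing down it reaches from about 0.4 to 0.925 m from the base axis. Payload 5.6 kg.
Tool frame: the origin (TCP) lies at the centre of the arm's flange, where the gripper is bolted on; the fingertips stand 173 mm ahead of it and the grasp point (between the pads) lies 155 mm ahead of it; z points along the fingers, y is the line along which they close (so a half turn about z gives the same grasp; the last joint's range is limited). The gripper opens to 85 mm and grips with 20 to 120 N. Pads are 22 mm wide; open, the fingers measure 114 mm over their backs; the gripper's body (76 mm by 85 mm) begins 54 mm behind the grasp point. The pads swing forward as they close: fully open they stand 13 mm farther back than shut.
Start: joints at [-1.173, 0.468, -0.012, 1.603, 0.006, 1.071, -0.056], TCP at [0.277, 0.588, 0.405] pointing down, gripper open.
Joint ranges: [-2.53, 2.53], [-0.31, 2.02], [-1.57, 1.55], [0.28, 2.44], [-1.29, 4.43], [0.15, 1.84], [-2.92, 2.92]. Speed limits (rad/s): [2.57, 2.57, 3.14, 3.14, 3.14, 3.14, 3.14].

## Interface

Orientations are given as a rotation vector (axis times angle).
In Python, from station import state, snapshot, get_calibration, close_job gives the robot as it stands.
- The arm moves only by the shell command python3 -m handwheel 'ROWS' [OPENING] [FORCE]. ROWS is JSON, a list of rows, each an object with "delta_pos": the shift along the tool's x, y, z in cm, a list of three; "angular": the turn, a rotation vector about the tool's x, y, z in degrees, a list of three. In form: [{"delta_pos": [dx, dy, dz], "angular": [ax, ay, az]}, ...]. A call has 1 to 20 rows; each row shifts and turns the commanded pose from where the row before left it, along the tool's axes as they then stand; what a row does not reach is not made up. A row lasts 1/10 s, in which the tool goes at most 50 mm and 8.59 degrees, less where a joint would pass 70% of its speed; a pose out of reach is approached as far as the arm can. A call with a gripper value outside its range is refused whole. OPENING is the finger opening in cm, from 0 to 8.54, set as the call begins (- or left out, the last holds). The fingers move at their own pace and stop on an object; FORCE is the grip in N (left out, the last holds). Time passes only in rows, so rows that do not move let the fingers close. It gives the time, the measured TCP pose, the force, the opening and the grip force at its end, in the units of the state.
- state(): the state, without advancing time (a new reading comes with each control period).
- snapshot(name): name is "scene" or "side" or "wrist"; returns the picture (480x640x3 uint8, red, green, blue); there is no depth.
- get_calibration(name): a dict with "intrinsics" (3x3 intrinsics, pixels), "position" and "rotation" of the camera in the world; the wrist camera has in their place "mount" (4x4, takes a point from camera to tool coordinates, whose origin is the TCP and whose axes are the flange's). Camera axes: x right, y up, looking along -z (the intrinsics and any distortion apply to the point x, -y, -z); pixel columns grow to the right and rows downward; lengths in m; the calibration is good to about 2 mm. A picture is of the moment at which its call begins: read the wrist's pose just before it. get_calibration takes no time and is no camera call.
- close_job(): hands the job in; it is judged then, once.
The state is a dict: "time": time; "joint_pos": joint angles; "dq": joint speeds; "joint_efforts": joint torques, N m; "tool_pos": TCP position; "tool_rot": TCP orientation; "ft_force": force on the tool from outside, world axes, zero at the start; "ft_torque": the same for the moment, N m; "grip_width": finger opening in m; "finger_force": force on a finger pad.
Only numpy, scipy, OpenCV 4.12 (cv2) and the standard library are available. Lean on these libraries where they do the work, as an engineer would, in place of code of your own. Each camera call takes 0.05 s, during which the arm holds its last target. There are 200 camera calls.

## Working session

There is one attempt and no reset: what is moved stays moved. The work goes in short steps, Python scripts to look and compute and a shell command to move; the robot and the scene stay as the last step left them, time stands still between calls to the robot, and variables do not carry over. Pictures are saved under pics/ and viewed, at most 10 in all, crops included, and the job is handed in when it is done.

```bash
mkdir -p pics
python3 - <<'E'
from station import *
import cv2
for n in ("scene","side"):
    cv2.imwrite(f"pics/{n}0.png",snapshot(n)[:,:,::-1]); c=get_calibration(n); print(n,c)
print(get_calibration("wrist")); s=state(); print(s["time"],s["tool_pos"],s["tool_rot"],s["ft_force"],s["grip_width"])
E
```

```text
scene {'intrinsics': array([[447.93227006,   0.        , 324.2682442 ],
       [  0.        , 447.93227006, 236.70651453],
       [  0.        ,   0.        ,   1.        ]]), 'position': array([ 1.17541242, -0.47866433,  0.83319431]), 'rotation': array([0.75014537, 0.33721583, 0.80297036])}
side {'intrinsics': array([[527.85816082,   0.        , 326.05237162],
       [  0.        , 527.85816082, 251.76435569],
       [  0.        ,   0.        ,   1.        ]]), 'position': array([ 0.45486241, -1.18172009,  0.94544987]), 'rotation': array([ 0.97604151, -0.06794906, -0.09300929])}
{'intrinsics': array([[354.76238121,   0.        , 315.41947794],
       [  0.        , 354.76238121, 234.48600564],
       [  0.        ,   0.        ,   1.        ]]), 'mount': array([[ 3.50401376e-04,  9.59753152e-01,  2.80844733e-01,
         7.19209202e-02],
       [ 9.99999434e-01, -5.41108756e-05, -1.06275126e-03,
        -3.18517301e-04],
       [-1.00478212e-03,  2.80844946e-01, -9.59752628e-01,
         3.23038783e-02],
       [ 0.00000000e+00,  0.00000000e+00,  0.00000000e+00,
         1.00000000e+00]])}
0.1 [0.27725173 0.58765603 0.4038007 ] [-6.86811279e-01 -3.06533087e+00  2.56405082e-03] [-0.18631562 -0.03988789  0.83213895] 0.08567769902068623
```

View pics/scene0.png

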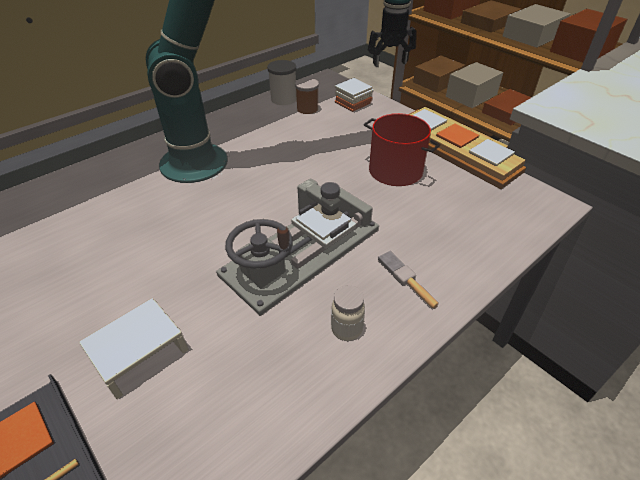

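View pics/side0.png

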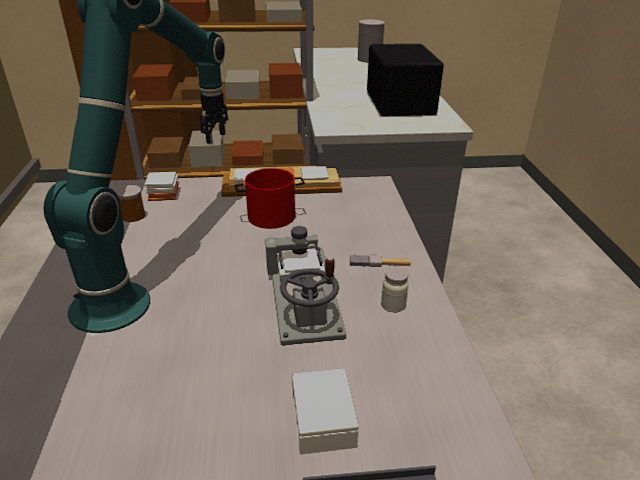

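The scene view shows the hub near (259,240), crank knob (284,235) and plunger (330,190). In the side view they are at (310,286), (330,266) and (299,232). I'll enlarge both.

Run:
```python
import cv2,numpy as np
a=cv2.imread("pics/scene0.png")[170:310,215:385]; b=cv2.imread("pics/side0.png")[220:345,260:350]
cv2.imwrite("pics/c1.png",np.hstack([cv2.resize(a,None,fx=3,fy=4,interpolation=2)[:500],cv2.resize(b,None,fx=3,fy=4,interpolation=2)[:500]]))
```

```text
(no output)
```

View pics/c1.png

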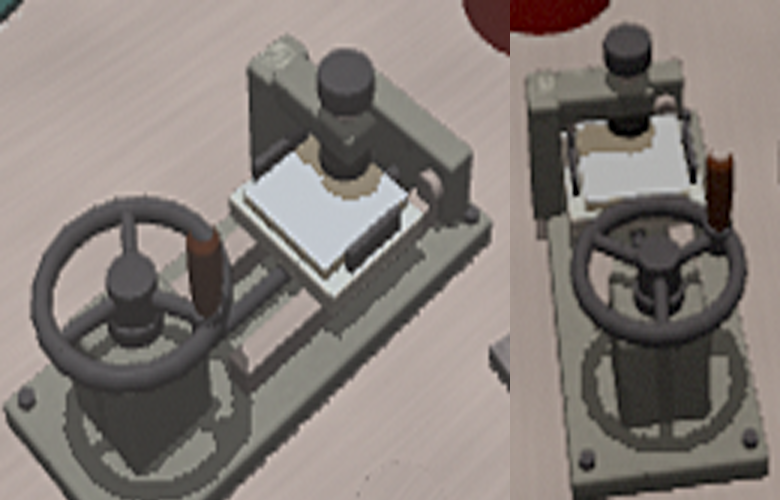

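Crop: in the scene half, hub top (130,273), knob middle (206,272) and plunger top (345,68). In the side half, hub (661,248), knob (720,192) and plunger (627,37). I'll project these onto the known heights and compare cameras.

```bash
cat > h.py <<'E'
import numpy as np
from scipy.spatial.transform import Rotation as R
from station import *
def ray(n,px,T=None):
    c=get_calibration(n); K=c["intrinsics"]
    d=np.array([(px[0]-K[0,2])/K[0,0],-(px[1]-K[1,2])/K[1,1],-1])
    if n=="wrist":
        p,r=T; M=c["mount"]; r=R.from_rotvec(r).as_matrix()
        return r@M[:3,3]+p, r@M[:3,:3]@d
    return c["position"],R.from_rotvec(c["rotation"]).as_matrix()@d
def atz(n,px,z,T=None):
    o,d=ray(n,px,T); return o+d*(z-o[2])/d[2]
E
python3 - <<'E'
from h import *
for nm,a,b,z in [("hub",(258.3,238.3),(310.3,282),.133),("knob",(283.7,238),(330,268),.160),("knobtop",(283,229),(330,259.3),.186),("pl",(330,187),(299,229.3),.155)]:
    A=atz("scene",a,z);B=atz("side",b,z);print(nm,A.round(4),B.round(4),((A+B)/2).round(4))
s=state();print(R.from_rotvec(s["tool_rot"]).as_matrix().round(3))
E
```

```text
hub [ 0.5428 -0.1164  0.133 ] [ 0.5445 -0.1173  0.133 ] [ 0.5437 -0.1169  0.133 ]
knob [ 0.6024 -0.0889  0.16  ] [ 0.5965 -0.0985  0.16  ] [ 0.5995 -0.0937  0.16  ]
knobtop [ 0.6021 -0.0884  0.186 ] [ 0.5962 -0.0971  0.186 ] [ 0.5991 -0.0927  0.186 ]
pl [0.5312 0.1086 0.155 ] [0.531  0.1041 0.155 ] [0.5311 0.1064 0.155 ]
[[-0.904  0.427 -0.001]
 [ 0.427  0.904 -0.002]
 [-0.    -0.002 -1.   ]]
```

```bash
r='{"delta_pos":[0,0,-0.5],"angular":[0,0,8.09]}'
python3 -m handwheel '[{"delta_pos":[0,0,-0.5],"angular":[0,0,8.09]},{"delta_pos":[0,0,-0.5],"angular":[0,0,8.09]},{"delta_pos":[0,0,-0.5],"angular":[0,0,8.09]},{"delta_pos":[0,0,-0.5],"angular":[0,0,8.09]},{"delta_pos":[0,0,-0.5],"angular":[0,0,8.09]},{"delta_pos":[0,0,-0.5],"angular":[0,0,8.09]},{"delta_pos":[0,0,-0.5],"angular":[0,0,8.09]},{"delta_pos":[0,0,-0.5],"angular":[0,0,8.09]}]' 6
python3 -m handwheel '[{"delta_pos":[-4,1.7,0],"angular":[0,0,0]},{"delta_pos":[-4,1.7,0],"angular":[0,0,0]},{"delta_pos":[-4,1.7,0],"angular":[0,0,0]},{"delta_pos":[-4,1.7,0],"angular":[0,0,0]},{"delta_pos":[-4,1.7,0],"angular":[0,0,0]},{"delta_pos":[-4,1.7,0],"angular":[0,0,0]},{"delta_pos":[-4,1.7,0],"angular":[0,0,0]},{"delta_pos":[-4,1.7,0],"angular":[0,0,0]},{"delta_pos":[-4,1.7,0],"angular":[0,0,0]},{"delta_pos":[-4,1.7,0],"angular":[0,0,0]},{"delta_pos":[-4,1.7,0],"angular":[0,0,0]},{"delta_pos":[-4,1.7,0],"angular":[0,0,0]},{"delta_pos":[-4,1.7,0],"angular":[0,0,0]},{"delta_pos":[-4,1.7,0],"angular":[0,0,0]},{"delta_pos":[-4,1.7,0],"angular":[0,0,0]},{"delta_pos":[-4,1.7,0],"angular":[0,0,0]},{"delta_pos":[-4,1.7,0],"angular":[0,0,0]},{"delta_pos":[0,0,0],"angular":[0,0,0]},{"delta_pos":[0,0,0],"angular":[0,0,0]},{"delta_pos":[0,0,0],"angular":[0,0,0]}]'
python3 - <<'E'
from h import *
import cv2
s=state(); np.save("T.npy",[s["tool_pos"],s["tool_rot"]]); cv2.imwrite("pics/w1.png",snapshot("wrist")[:,:,::-1])
print(s["time"],s["tool_pos"],R.from_rotvec(s["tool_rot"]).as_matrix().round(3),s["ft_force"])
E
```

```text
time: 0.9
tool_pos: [0.2773, 0.5877, 0.4443]
tool_rot: [2.227, 2.215, -0.002]
ft_force: [-0.4, -0.6, 0.3]
grip_width: 0.06
finger_force: 0.0
time: 2.9
tool_pos: [0.5664, -0.0908, 0.4442]
tool_rot: [-2.218, -2.223, 0.0]
ft_force: [-0.5, -0.2, 0.1]
grip_width: 0.06
finger_force: 0.0
2.9 [ 0.56639231 -0.09077855  0.44421722] [[-0.002  1.    -0.001]
 [ 1.     0.002  0.001]
 [ 0.001 -0.001 -1.   ]] [-0.46120039 -0.21764504  0.05511369]
```

View pics/w1.png

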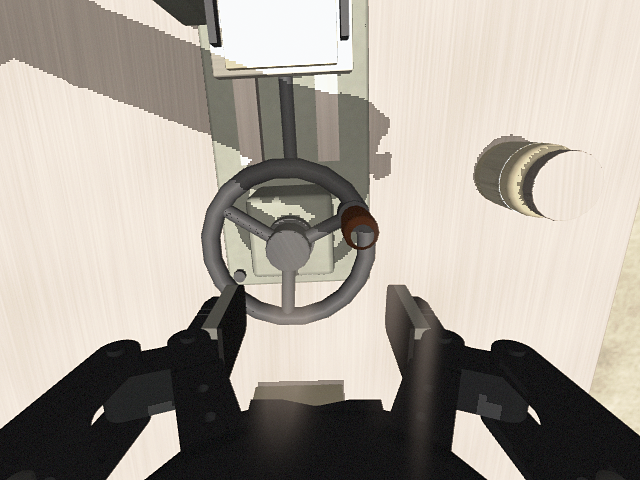

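Wrist view: hub top (289,251), knob top disc (363,236), knob middle about (361,229), and the carriage's trailing edge near rows 72-75.

Run:
```python
from h import *
T=np.load("T.npy")
h=atz("wrist",(289,250),.133,T);print(h)
for k,z in [((363,236),.186),((360.5,229),.16)]:
    k=atz("wrist",k,z,T);d=k-h;print(k,np.hypot(*d[:2]),np.degrees(np.arctan2(d[1],d[0])))
a=atz("wrist",(213,75),.049,T);b=atz("wrist",(352,73),.049,T);print(a,b)
```

```text
[ 0.54372643 -0.11395175  0.133     ]
[ 0.59717782 -0.08609615  0.186     ] 0.06027425686572619 27.52577588856595
[ 0.59877504 -0.08838656  0.16      ] 0.060695373937671465 24.91068111283367
[0.46878397 0.03140449 0.049     ] [0.59972746 0.033429   0.049     ]
```

```bash
python3 -m handwheel '[{"delta_pos":[0.12,1.65,0],"angular":[0,0,0]},{"delta_pos":[0.11,1.61,0],"angular":[0,0,0]},{"delta_pos":[0,0,3],"angular":[0,0,0]},{"delta_pos":[0,0,3],"angular":[0,0,0]},{"delta_pos":[0,0,3],"angular":[0,0,0]},{"delta_pos":[0,0,2.5],"angular":[0,0,0]},{"delta_pos":[0,0,1.4],"angular":[0,0,0]},{"delta_pos":[0,0,0],"angular":[0,0,0]},{"delta_pos":[0,0,0],"angular":[0,0,0]}]' 6 30
python3 -m handwheel '[{"delta_pos":[0,0,0],"angular":[0,0,0]},{"delta_pos":[0,0,0],"angular":[0,0,0]},{"delta_pos":[0,0,0],"angular":[0,0,0]},{"delta_pos":[0,0,0],"angular":[0,0,0]},{"delta_pos":[0,0,0],"angular":[0,0,0]},{"delta_pos":[0,0,0],"angular":[0,0,0]},{"delta_pos":[0,0,0],"angular":[0,0,0]},{"delta_pos":[0,0,0],"angular":[0,0,0]}]' 0 40
python3 - <<'E'
from h import *
import cv2
s=state(); np.save("T.npy",[s["tool_pos"],s["tool_rot"]]); cv2.imwrite("pics/w2.png",snapshot("wrist")[:,:,::-1])
E
```

```text
time: 3.85
tool_pos: [0.5996, -0.0893, 0.3165]
tool_rot: [2.22, 2.222, 0.001]
ft_force: [0.6, -0.3, -0.3]
grip_width: 0.0598
finger_force: 0.0
time: 4.65
tool_pos: [0.5988, -0.0904, 0.317]
tool_rot: [-2.221, -2.221, 0.0]
ft_force: [-4.0, -1.3, 6.2]
grip_width: 0.0243
finger_force: 39.2
```

View pics/w2.png

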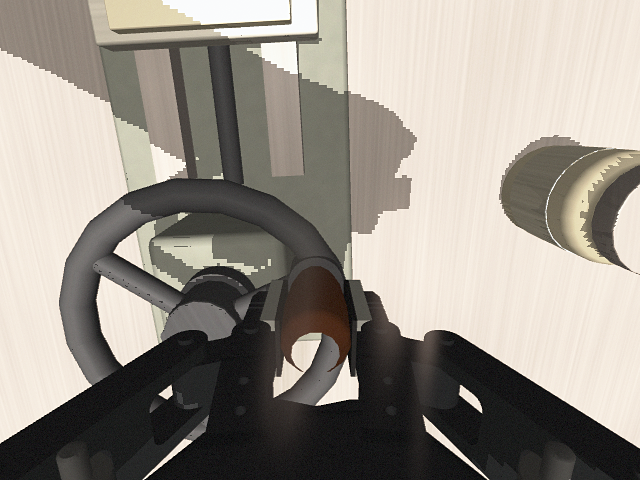

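The knob sits between both pads at about (318,320), 24 mm wide, and is gripped. Now a quarter turn to check the circle.

```bash
python3 -m handwheel '[{"delta_pos":[-1.016,0.37,0],"angular":[0,0,0]},{"delta_pos":[-1.065,0.188,0],"angular":[0,0,0]},{"delta_pos":[-1.081,0,0],"angular":[0,0,0]},{"delta_pos":[-1.065,-0.188,0],"angular":[0,0,0]},{"delta_pos":[-1.016,-0.37,0],"angular":[0,0,0]},{"delta_pos":[-0.936,-0.54,0],"angular":[0,0,0]},{"delta_pos":[-0.828,-0.695,0],"angular":[0,0,0]},{"delta_pos":[-0.695,-0.828,0],"angular":[0,0,0]},{"delta_pos":[-0.54,-0.936,0],"angular":[0,0,0]}]'
python3 -c "
from station import *
s=state();print(s['tool_pos'],s['ft_force'])"
```

```text
time: 5.6
tool_pos: [0.5697, -0.1728, 0.3169]
tool_rot: [2.219, 2.22, 0.004]
ft_force: [2.2, 2.5, 6.5]
grip_width: 0.0244
finger_force: 39.3
[ 0.56965263 -0.17275084  0.31693472] [2.17230538 2.50675299 6.45491033]
```

```bash
python3 -m handwheel '[{"delta_pos":[-0.37,-1.016,0],"angular":[0,0,0]},{"delta_pos":[-0.188,-1.065,0],"angular":[0,0,0]},{"delta_pos":[0,-1.081,0],"angular":[0,0,0]},{"delta_pos":[0.188,-1.065,0],"angular":[0,0,0]},{"delta_pos":[0.37,-1.016,0],"angular":[0,0,0]},{"delta_pos":[0.54,-0.936,0],"angular":[0,0,0]},{"delta_pos":[0.695,-0.828,0],"angular":[0,0,0]},{"delta_pos":[0.828,-0.695,0],"angular":[0,0,0]},{"delta_pos":[0.936,-0.54,0],"angular":[0,0,0]}]'
python3 -m handwheel '[{"delta_pos":[1.016,-0.37,0],"angular":[0,0,0]},{"delta_pos":[1.065,-0.188,0],"angular":[0,0,0]},{"delta_pos":[1.081,0,0],"angular":[0,0,0]},{"delta_pos":[1.065,0.188,0],"angular":[0,0,0]},{"delta_pos":[1.016,0.37,0],"angular":[0,0,0]},{"delta_pos":[0.936,0.54,0],"angular":[0,0,0]},{"delta_pos":[0.828,0.695,0],"angular":[0,0,0]},{"delta_pos":[0.695,0.828,0],"angular":[0,0,0]},{"delta_pos":[0.54,0.936,0],"angular":[0,0,0]}]'
```

```text
time: 6.5
tool_pos: [0.4865, -0.1439, 0.3169]
tool_rot: [2.22, 2.217, 0.001]
ft_force: [0.2, -3.3, 7.0]
grip_width: 0.0241
finger_force: 39.4
time: 7.4
tool_pos: [0.5168, -0.0606, 0.3169]
tool_rot: [2.221, 2.22, 0.001]
ft_force: [-2.2, -2.3, 9.0]
grip_width: 0.0242
finger_force: 39.6
```

Run:
```python
from h import *
import cv2
a=snapshot("scene")[:,:,::-1]; b=snapshot("side")[:,:,::-1]
cv2.imwrite("pics/c2.png",np.hstack([cv2.resize(a[180:280,290:390],(500,500),interpolation=2),cv2.resize(b[220:290,260:330],(300,500),interpolation=2)]))
```

```text
(no output)
```

View pics/c2.png

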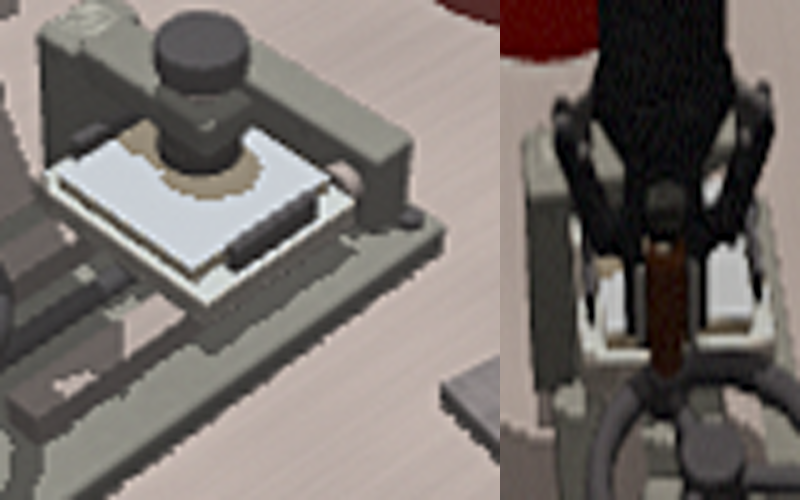

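Scene crop: the carriage's near leading corner is at (355,203), and the visible stud's face is at about (338,176), close to the carriage's edge.

Run:
```python
from h import *
c=lambda x,y:(290+x/5,180+y/5)
for p in [(355,203),(207,305),(47,172),(338,176),(335,170)]: print(atz("scene",c(*p),.049).round(4))
```

```text
[0.5894 0.1666 0.049 ]
[0.5946 0.058  0.049 ]
[0.4645 0.0612 0.049 ]
[0.5683 0.1748 0.049 ]
[0.5639 0.1769 0.049 ]
```

```bash
python3 -m handwheel '[{"delta_pos":[0.37,1.016,0],"angular":[0,0,0]},{"delta_pos":[0.188,1.065,0],"angular":[0,0,0]},{"delta_pos":[0,1.081,0],"angular":[0,0,0]},{"delta_pos":[-0.188,1.065,0],"angular":[0,0,0]},{"delta_pos":[-0.37,1.016,0],"angular":[0,0,0]}]'
python3 -m handwheel '[{"delta_pos":[-0.54,0.936,0],"angular":[0,0,0]},{"delta_pos":[-0.695,0.828,0],"angular":[0,0,0]}]'
python3 -m handwheel '[{"delta_pos":[-0.828,0.695,0],"angular":[0,0,0]},{"delta_pos":[-0.936,0.54,0],"angular":[0,0,0]}]'
```

```text
time: 8.0
tool_pos: [0.5693, -0.061, 0.3169]
tool_rot: [2.221, 2.221, -0.0]
ft_force: [-3.9, -1.9, 10.8]
grip_width: 0.0243
finger_force: 40.2
time: 8.2
tool_pos: [0.5857, -0.0722, 0.3166]
tool_rot: [-2.217, -2.217, 0.002]
ft_force: [-27.2, 18.4, 33.3]
grip_width: 0.0244
finger_force: 43.5
time: 8.4
tool_pos: [0.5911, -0.0811, 0.3145]
tool_rot: [-2.183, -2.199, 0.013]
ft_force: [-46.6, 31.3, 28.0]
grip_width: 0.0243
finger_force: 50.2
```

It's at the stop (about 340° turned, torque-direction force rising). I'll undo the last two rows and read again.

```bash
python3 -m handwheel '[{"delta_pos":[0.936,-0.54,0],"angular":[0,0,0]},{"delta_pos":[0.828,-0.695,0],"angular":[0,0,0]},{"delta_pos":[0,0,0],"angular":[0,0,0]}]'
python3 - <<'E'
from station import *
import cv2,numpy as np
a=snapshot("scene")[:,:,::-1]; w=snapshot("wrist")[:,:,::-1]
cv2.imwrite("pics/c3.png",np.hstack([cv2.resize(a[180:280,290:390],(400,480),interpolation=2),cv2.resize(w,(400,480))]))
E
```

```text
time: 8.7
tool_pos: [0.5832, -0.0747, 0.3148]
tool_rot: [-2.22, -2.217, 0.012]
ft_force: [-7.5, -6.1, 1.8]
grip_width: 0.0241
finger_force: 44.8
```

View pics/c3.png

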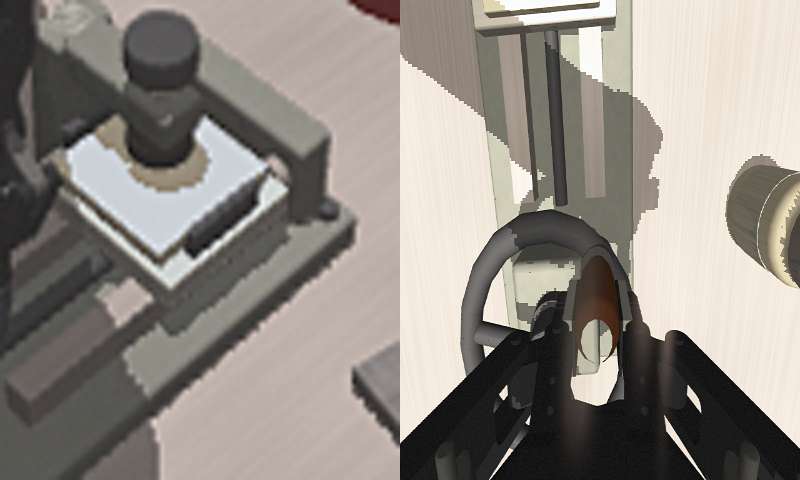

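The carriage looks up against the stud: its corner is at (289,185) and the gap is no longer visible. I'll probe forward gently to confirm that the stop, not drag, made the force.

```bash
python3 -m handwheel '[{"delta_pos":[-0.39,0.37,0],"angular":[0,0,0]},{"delta_pos":[0,0,0],"angular":[0,0,0]},{"delta_pos":[0,0,0],"angular":[0,0,0]}]'
python3 -m handwheel '[{"delta_pos":[-0.41,0.35,0],"angular":[0,0,0]},{"delta_pos":[0,0,0],"angular":[0,0,0]},{"delta_pos":[0,0,0],"angular":[0,0,0]}]'
```

```text
time: 9.1
tool_pos: [0.5865, -0.0776, 0.3146]
tool_rot: [-2.216, -2.213, 0.013]
ft_force: [-14.8, -0.1, 9.4]
grip_width: 0.0243
finger_force: 45.9
time: 9.4
tool_pos: [0.5881, -0.0788, 0.3144]
tool_rot: [-2.206, -2.209, 0.015]
ft_force: [-25.9, 8.1, 19.8]
grip_width: 0.0242
finger_force: 47.8
```

The tangential force climbs at once to about 24 N against a 2–3 N drag, so it's at the stop. Release, rise, and move over the plunger.

```bash
python3 -m handwheel '[{"delta_pos":[0.41,-0.35,0],"angular":[0,0,0]},{"delta_pos":[0,0,0],"angular":[0,0,0]}]'
python3 -m handwheel '[{"delta_pos":[0,0,0],"angular":[0,0,0]},{"delta_pos":[0,0,0],"angular":[0,0,0]},{"delta_pos":[0,0,0],"angular":[0,0,0]},{"delta_pos":[0,0,0],"angular":[0,0,0]},{"delta_pos":[0,0,-2],"angular":[0,0,0]},{"delta_pos":[0,0,-4],"angular":[0,0,0]},{"delta_pos":[0,0,-4],"angular":[0,0,0]},{"delta_pos":[0,0,-2],"angular":[0,0,0]},{"delta_pos":[0,0,0],"angular":[0,0,0]},{"delta_pos":[0,0,0],"angular":[0,0,0]}]' 6
python3 - <<'E'
from h import *
import cv2
s=state(); T=[s["tool_pos"],s["tool_rot"]];np.save("T.npy",T); cv2.imwrite("pics/w3.png",snapshot("wrist")[:,:,::-1]);print(T)
E
```

```text
time: 9.6
tool_pos: [0.5864, -0.0775, 0.3146]
tool_rot: [-2.216, -2.214, 0.013]
ft_force: [-13.7, -0.2, 8.8]
grip_width: 0.0242
finger_force: 45.7
time: 10.6
tool_pos: [0.5905, -0.0759, 0.4356]
tool_rot: [2.221, 2.222, 0.001]
ft_force: [0.4, 0.1, 0.5]
grip_width: 0.0601
finger_force: 0.0
[array([ 0.59046002, -0.07588577,  0.43561364]), array([2.22068037e+00, 2.22201510e+00, 8.05367140e-04])]
```

View pics/w3.png

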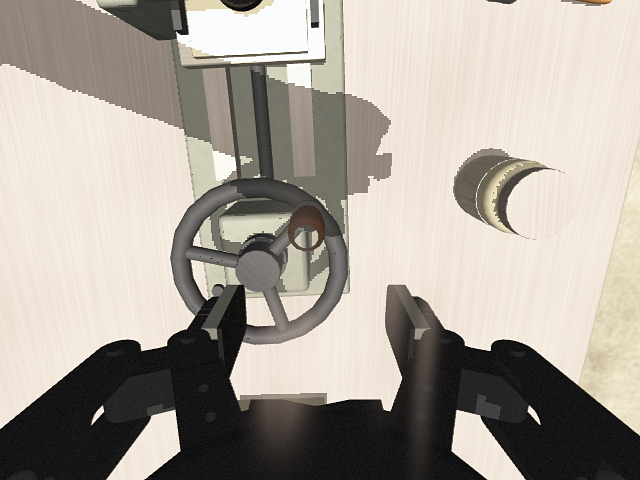

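Knob top is at (307,234), hub (259,269), and the carriage trailing edge is near row 65. Next I move part way to the plunger, where the camera sees the carriage edge and stop.

```bash
python3 - <<'E'
from h import *
T=np.load("T.npy")
h=atz("wrist",(259,269),.133,T);k=atz("wrist",(307,235),.186,T);d=k-h;print(h,k,np.hypot(*d[:2]),np.degrees(np.arctan2(d[1],d[0])))
print(atz("wrist",(183,67),.049,T),atz("wrist",(325,62),.049,T))
E
python3 -m handwheel '[{"delta_pos":[4,-1.2,0],"angular":[0,0,0]},{"delta_pos":[4,-1.2,0],"angular":[0,0,0]},{"delta_pos":[4,-1.2,0],"angular":[0,0,0]},{"delta_pos":[3,-1.2,0],"angular":[0,0,0]},{"delta_pos":[0,0,0],"angular":[0,0,0]},{"delta_pos":[0,0,0],"angular":[0,0,0]}]' 0
python3 - <<'E'
from h import *
import cv2
s=state(); T=[s["tool_pos"],s["tool_rot"]];np.save("T.npy",T); cv2.imwrite("pics/w4.png",snapshot("wrist")[:,:,::-1]);print(T)
E
```

```text
[ 0.54407691 -0.11268573  0.133     ] [ 0.58465271 -0.0682341   0.186     ] 0.06018590419855052 47.60992379292861
[0.46906106 0.05163402 0.049     ] [0.59883496 0.05595955 0.049     ]
time: 11.25
tool_pos: [0.5421, 0.0746, 0.4345]
tool_rot: [-2.218, -2.224, 0.003]
ft_force: [-0.1, -1.3, 0.7]
grip_width: -0.0004
finger_force: 0.0
[array([0.54211345, 0.07464156, 0.43448584]), array([-2.2184697 , -2.22350024,  0.00333601])]
```

View pics/w4.png

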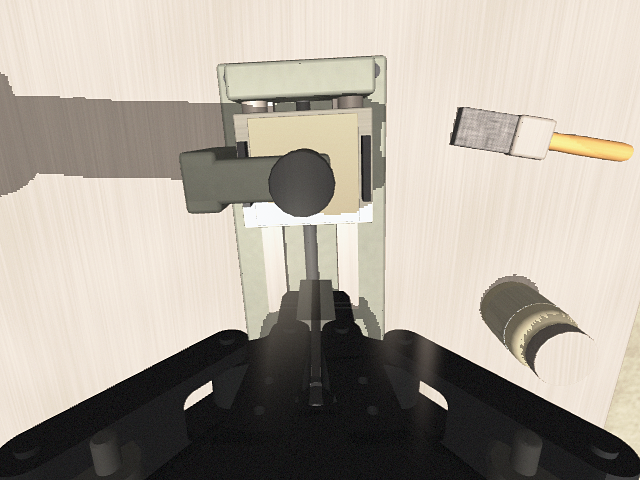

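The studs end at row ~109, on the carriage's leading edge, so there's no gap. The plunger head's centre is at (302,183), 66 px across.

Run:
```python
from h import *
T=np.load("T.npy")
p=atz("wrist",(302,183),.155,T);print(p, p-T[0], atz("wrist",(335,183),.155,T)-atz("wrist",(269,183),.155,T))
```

```text
[0.53161773 0.11089511 0.155     ] [-0.01049572  0.03625354 -0.27948584] [0.04595049 0.00012657 0.        ]
```

```bash
python3 -m handwheel '[{"delta_pos":[1.75,-0.55,0],"angular":[0,0,0]},{"delta_pos":[1.75,-0.55,0],"angular":[0,0,0]},{"delta_pos":[0,0,3],"angular":[0,0,0]},{"delta_pos":[0,0,3],"angular":[0,0,0]},{"delta_pos":[0,0,3],"angular":[0,0,0]},{"delta_pos":[0,0,0.4],"angular":[0,0,0]},{"delta_pos":[0,0,0],"angular":[0,0,0]},{"delta_pos":[0,0,0],"angular":[0,0,0]}]'
python3 -m handwheel '[{"delta_pos":[0,0,0.5],"angular":[0,0,0]},{"delta_pos":[0,0,0.5],"angular":[0,0,0]},{"delta_pos":[0,0,0.5],"angular":[0,0,0]},{"delta_pos":[0,0,0],"angular":[0,0,0]},{"delta_pos":[0,0,0],"angular":[0,0,0]}]'
```

```text
time: 12.1
tool_pos: [0.5323, 0.1082, 0.3429]
tool_rot: [2.222, 2.219, 0.002]
ft_force: [-0.3, 0.3, 0.3]
grip_width: -0.0005
finger_force: 0.0
time: 12.6
tool_pos: [0.5317, 0.1091, 0.327]
tool_rot: [2.221, 2.222, 0.001]
ft_force: [0.2, 0.3, 2.4]
grip_width: -0.0001
finger_force: 1.6
```

Contact at z 0.327. Press on in small steps.

```bash
python3 -m handwheel '[{"delta_pos":[0,0,0.4],"angular":[0,0,0]},{"delta_pos":[0,0,0.4],"angular":[0,0,0]},{"delta_pos":[0,0,0.4],"angular":[0,0,0]},{"delta_pos":[0,0,0.3],"angular":[0,0,0]},{"delta_pos":[0,0,0],"angular":[0,0,0]},{"delta_pos":[0,0,0],"angular":[0,0,0]}]'
python3 -m handwheel '[{"delta_pos":[0,0,0.3],"angular":[0,0,0]},{"delta_pos":[0,0,0],"angular":[0,0,0]},{"delta_pos":[0,0,0],"angular":[0,0,0]}]'
```

```text
time: 13.2
tool_pos: [0.5318, 0.1089, 0.3134]
tool_rot: [-2.221, -2.221, -0.002]
ft_force: [-4.6, -0.2, 17.9]
grip_width: 0.0001
finger_force: 9.1
time: 13.5
tool_pos: [0.5321, 0.1086, 0.3131]
tool_rot: [-2.22, -2.22, -0.005]
ft_force: [-13.2, -2.1, 41.8]
grip_width: 0.0002
finger_force: 20.8
```

It bottomed out: z is unchanged while the force jumped to 42 N, held for 0.3 s or more. Now lift away and check.

```bash
python3 -m handwheel '[{"delta_pos":[0,0,-0.3],"angular":[0,0,0]},{"delta_pos":[0,0,0],"angular":[0,0,0]},{"delta_pos":[0,0,0],"angular":[0,0,0]},{"delta_pos":[0,0,-1],"angular":[0,0,0]},{"delta_pos":[0,0,-2],"angular":[0,0,0]},{"delta_pos":[0,0,-3],"angular":[0,0,0]},{"delta_pos":[0,0,-3],"angular":[0,0,0]},{"delta_pos":[-3,0,-3],"angular":[0,0,0]},{"delta_pos":[0,0,0],"angular":[0,0,0]},{"delta_pos":[0,0,0],"angular":[0,0,0]},{"delta_pos":[0,0,0],"angular":[0,0,0]}]'
python3 - <<'E'
from station import *
import cv2
cv2.imwrite("pics/w5.png",snapshot("wrist")[:300,100:500,::-1])
E
```

```text
time: 14.6
tool_pos: [0.531, 0.0797, 0.4304]
tool_rot: [-2.219, -2.222, 0.003]
ft_force: [-0.1, 0.1, -0.2]
grip_width: 0.0005
finger_force: 0.0
```

View pics/w5.png

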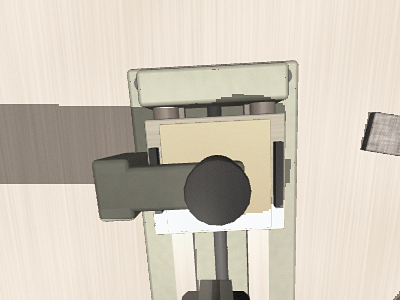

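The carriage edge is still on the studs (row ~117). The plunger head at (218,190) is about 67 px across, its raised size, so it is back up.

```bash
python3 -c "from station import *;print(close_job())"
```

```text
the job is handed in; nothing more can be done
None
```

I wound the carriage to the end stop, pressed the plunger fully down, and let it spring back. The final picture shows the plunger up, the carriage still on the studs and the robot clear; I handed in at about 14.7 s, and the hand-in gave no verdict.

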